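# Set out the parts for hanging a shelf

### The arm

A 7-joint arm with a two-finger parallel gripper is mounted at the origin on the work surface. World frame = base frame: x ahead of the robot, y to its left, z up, the work surface at z = 0. Lengths are in m, angles in rad, forces in N, time in s.
With the tool pointing down it reaches from about 0.425 to 1.025 m from the base axis. Payload 3.6 kg.
Tool frame: the origin (TCP) lies midway between the tips of the shut fingers; the grasp point (between the pads) lies 19 mm behind it; z points along the fingers, y is the direction in which the jaws open and shut (so a half turn about z gives the same grasp; the last joint's range is limited). The gripper opens to 85 mm and grips with 20 to 120 N. Pads are 22 mm wide; open, the fingers measure 114 mm over their backs; the gripper's body (76 mm by 85 mm) begins 54 mm behind the grasp point. The pads swing forward as they close: fully open they stand 13 mm farther back than shut.
Start: joints at [-1.234, 0.591, 0.048, 1.609, -0.033, 0.943, -0.034], TCP at [0.302, 0.659, 0.231] pointing down, gripper open.
Joint ranges: [-2.69, 2.69], [-0.47, 2.24], [-1.27, 1.36], [0.19, 2.51], [-1.53, 4.68], [0.08, 2.07], [-3.09, 3.09]. Speed limits (rad/s): [2.57, 2.57, 3.14, 3.14, 3.14, 3.14, 3.14].

### API

Orientations are given as a unit quaternion [w, x, y, z].
In Python, from workcell import bot gives the robot as it stands.
- The arm moves only by the tool servo_tool, never from a script. Its argument "increments" is one flat list of numbers, 7 for each row, row after row: the turn, a rotation vector about the tool's x, y, z in rad, then the shift along the tool's x, y, z in m, then the closure, from -1 (fully open) to 1 (shut). In form: [ax, ay, az, x, y, z, hand, ax, ay, az, x, y, z, hand, ...]. A call has 1 to 20 rows; each row is the pose to reach, as a shift and turn from the pose commanded when the call began, along the tool's axes at that moment; what a row does not reach only later rows make up. A row lasts 1/10 s, in which the tool goes at most 50 mm and 8.59 degrees, less where a joint would pass 70% of its speed; a pose out of reach is approached as far as the arm can. A call with a gripper value outside its range is refused whole. The fingers move at their own pace and stop on an object; "squeeze" is the grip in N (left out, the last holds). Time passes only in rows, so rows that repeat a pose let the fingers close. It gives the time, the measured TCP pose, the force and the opening at its end, in the units of the state.
- bot.get_state(): the state, without advancing time (a new reading comes with each control period).
- bot.grab_frame(name): name is "scene" or "top"; returns a dict with "frame" (420x560x3 uint8, blue, green, red), "intrinsics" (3x3 intrinsics, pixels), "T" (4x4, takes a point from camera to world coordinates). Camera axes: x right, y down, z forward; pixel columns grow to the right and rows downward; lengths in m; the calibration is good to about 2 mm. A picture is of the moment at which its call begins. There is no depth.
- bot.job_done(): hands the job in, once; it reports no verdict.
Trained networks look in the newest picture that a camera, given by its name, has taken for a name from the list of things; names that differ only in an ending like _2 or _b are one class to them, and where a whole thing is asked for, a point or a joint stands for the part that bears it (a point fixed in the world has none). Each returns a list of dicts, best first, with "score" (0 to 1); they miss things now and then, are a little off and sometimes report something else, mostly with a low value. They report only what shows in the picture. A call takes as long as a camera call. They do not tell look-alikes from the thing itself.
- bot.boxes_of(camera, label): "point" ([x, y, z] in m, in world coordinates, good to about 4 mm: the middle of the surface that is visible of it).
The state is a dict: "clock": time; "joint_pos": joint angles; "joint_vel": joint speeds; "tau": joint torques, N m; "tool_pos": TCP position; "orientation": TCP orientation; "ft_force": force on the tool from outside, world axes, zero at the start; "wrist_torque": the same for the moment, N m; "gripper_width": finger opening in m.
Only numpy, scipy, OpenCV 4.12 (cv2) and the standard library are available. Lean on these libraries where they do the work, as an engineer would, in place of code of your own. Each camera call takes 0.05 s, during which the arm holds its last target. There are 200 camera calls.

### The job

Set out the shelf-hanging parts on the rubber mat: the left-hand bracket in the square wooden tray, the right-hand bracket in the round steel dish (each flat on its plate with the wall upright), the flat brass tin midway between tray and dish, and the small jar upright on the middle of the tin's lid. Lay the black tape roll flat on the mat straight behind the tin, on the side away from the robot, close to the tin with a small gap. Leave the spray can standing where it is.

Things in the scene. Friction and masses are not known exactly. Their poses are not given: they have to be found in the camera images.
- mat: Dark rubber mat fixed on the bench, 200 x 440 x 3 mm, turned up to 0.12 rad. Tray and dish stand on it, centres 145 mm either side of the origin along the mat's y; which is on which side changes. Origin: on the bench surface, midway between tray and dish; x points across the mat away from the robot. The mat spans x -75 to +125, y -220 to +220 mm.
- tray: Square plywood tray, open on top, fixed on the mat: 130 x 130 mm outside, 26 mm high, walls and floor 5 mm thick. Origin: centre of its underside (on the mat's top, 3 mm above the bench).
- dish: Round steel dish, open on top, fixed on the mat: 132 mm outside diameter, 26 mm high, wall 4 mm, floor 5 mm thick. Origin: centre of its underside (3 mm above the bench).
- bracket_left: Left-hand bracket. White-painted aluminium, 8 mm thick, 0.12 kg: a wall (76 long in x, 45 high; pinch it) stands on the back edge of a flat plate. Origin: under the wall's middle; z up. The plate lies to -y only, its edge at y=-26 mm; a tab at one end reaches y=-52 mm. Seen from above, wall at the far side, plate towards you, the tab is at the left end (x -38 to -12 mm); mirror image of the other.
- bracket_right: Right-hand bracket. White-painted aluminium, 8 mm thick, 0.12 kg: a wall (76 long in x, 45 high; pinch it) stands on the back edge of a flat plate. Origin: under the wall's middle; z up. The plate lies to -y only, its edge at y=-26 mm; a tab at one end reaches y=-52 mm. Seen from above, wall at the far side, plate towards you, the tab is at the right end (x +12 to +38 mm); mirror image of the other.
- tin: Flat round brass tin with a flat lid, 60 mm diameter, 24 mm high, 0.12 kg, standing on the bench. Origin: centre of its underside, z up.
- jar: Small white screw-top jar with a black lid, 44 mm diameter (lid 46 mm), 56 mm high, about 0.1 kg, standing upright; the lid is the top 16 mm. Origin: centre of its underside, z up.
- tape: Roll of black tape lying flat, 58 mm outside diameter, 24 mm high, with a cardboard core and a 30 mm hole through it, 0.06 kg. Origin: centre of its underside, z up.
- spraycan: White and green spray can with a grey cap, a bystander: 52 mm diameter, 165 mm tall, 0.3 kg, standing loose to the robot's left of the mat. Origin: centre of its underside. Not to be moved.
Mind the look-alikes: they are no part of the job. What is shaped like the bracket_left but blue or orange is not meant.

How it is judged:
By the outcome, as a careful person would: the job done as asked, in the order asked, and still so for the second after the job is handed in, with the robot touching nothing.
It also fails if it takes over 115 s, if anything falls off the work surface, if the arm or the gripper's body presses on something with over 40 N, if the wrist force passes 120 N, or if a joint passes its speed limit or range.

## Working session

There is one attempt and no reset: what is moved stays moved. The work goes in short steps, Python scripts to look and compute and a tool call to move; the robot and the scene stay as the last step left them, time stands still between calls to the robot, and variables do not carry over. Pictures are saved under pics/ and viewed, about 12 in all and at most 16, crops included, and the job is handed in when it is done.

Besides the shell and the picture viewer there is one more tool, called by a JSON object that holds its "op" and its "data", one argument or row to a line. servo_tool: Moves the arm, as the interface text tells. Its arguments: {"type":"object","properties":{"increments":{"type":"array","items":{"type":"number"}},"squeeze":{"type":"number"}},"required":["increments"]}

```bash
mkdir -p pics; ls; cat > h.py <<'E'
import numpy as np, cv2
from workcell import bot
def pix(f,p):
    T=np.linalg.inv(f["T"]); q=T[:3,:3]@np.asarray(p)+T[:3,3]; q=f["intrinsics"]@q; return q[:2]/q[2]
def ray(f,u,v,z):
    d=f["T"][:3,:3]@np.linalg.solve(f["intrinsics"],[u,v,1.]); o=f["T"][:3,3]; return o+d*(z-o[2])/d[2]
E
python3 - <<'E'
from h import *
for c in("scene","top"):
    f=bot.grab_frame(c); cv2.imwrite(f"pics/{c}0.png",cv2.resize(f["frame"],(784,588)) ); np.savez(f"{c}0.npz",**f)
    print(c,f["T"].round(3).tolist())
    for l in["tray","dish","bracket_left","bracket_right","tin","jar","tape","spraycan"]:
        print(l,[(np.round(d["point"],3).tolist(),round(d["score"],2),pix(f,d["point"]).round().tolist()) for d in bot.boxes_of(c,l)])
print(bot.get_state())
E
```

```text
pics
scene [[0.845, 0.331, -0.419, 0.872], [0.534, -0.552, 0.64, -0.63], [-0.019, -0.765, -0.644, 0.694], [0.0, 0.0, 0.0, 1.0]]
tray [([0.606, -0.187, 0.009], 0.86, [289.0, 313.0])]
dish [([0.606, 0.109, 0.011], 0.68, [354.0, 224.0])]
bracket_left [([0.583, 0.232, 0.027], 0.71, [367.0, 189.0]), ([0.416, 0.169, 0.006], 0.68, [297.0, 188.0]), ([0.247, 0.231, 0.008], 0.56, [257.0, 158.0])]
bracket_right [([0.4, -0.194, 0.007], 0.94, [204.0, 274.0])]
tin [([0.452, 0.343, 0.02], 0.8, [339.0, 156.0])]
jar [([0.432, -0.011, 0.047], 0.66, [264.0, 216.0])]
tape [([0.422, -0.358, 0.024], 0.66, [154.0, 330.0])]
spraycan [([0.647, 0.358, 0.092], 0.84, [413.0, 150.0])]
top [[0.007, -0.997, 0.079, 0.322], [-1.0, -0.007, -0.001, 0.0], [0.002, -0.079, -0.997, 1.24], [0.0, 0.0, 0.0, 1.0]]
tray [([0.61, -0.191, 0.009], 0.56, [343.0, 150.0])]
dish [([0.608, 0.102, 0.007], 0.73, [250.0, 150.0])]
bracket_left [([0.406, 0.177, 0.004], 0.8, [225.0, 214.0]), ([0.238, 0.24, 0.009], 0.77, [203.0, 269.0]), ([0.584, 0.253, 0.007], 0.74, [201.0, 157.0])]
bracket_right [([0.397, -0.182, 0.01], 0.84, [340.0, 218.0
[... 248 characters left out ...]
ay([-1.234476  ,  0.59119117,  0.04840154,  1.60847344, -0.03328829,
        0.94267032, -0.03372283]), 'joint_vel': array([ 9.22744460e-04, -6.85146871e-04, -2.32052175e-03,  8.42499487e-05,
        4.85963236e-04, -6.57846672e-04,  3.63075268e-04]), 'tau': array([ 1.05739618e-03, -5.48632944e+01,  1.54564351e+00, -1.98541206e+01,
        9.16342397e-03,  1.44198955e-03,  1.17568078e-05]), 'tool_pos': array([0.30212408, 0.65908066, 0.23131885]), 'orientation': array([2.31195795e-05, 2.13251595e-01, 9.76997316e-01, 2.83254108e-05]), 'ft_force': array([-0.1006128 , -0.13179153, -0.45706439]), 'wrist_torque': array([-0.00782108, -0.0235758 , -0.01103114]), 'gripper_width': 0.08517264682917908}
```

View pics/top0.png

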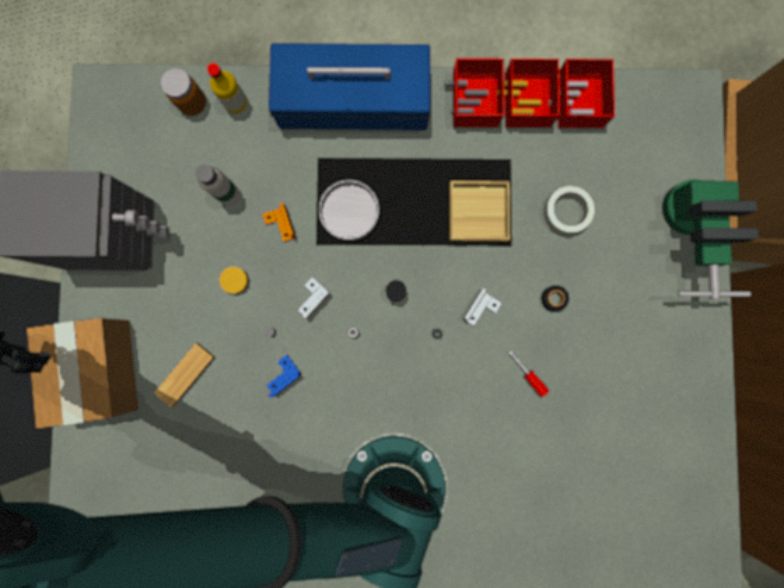

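View pics/scene0.png

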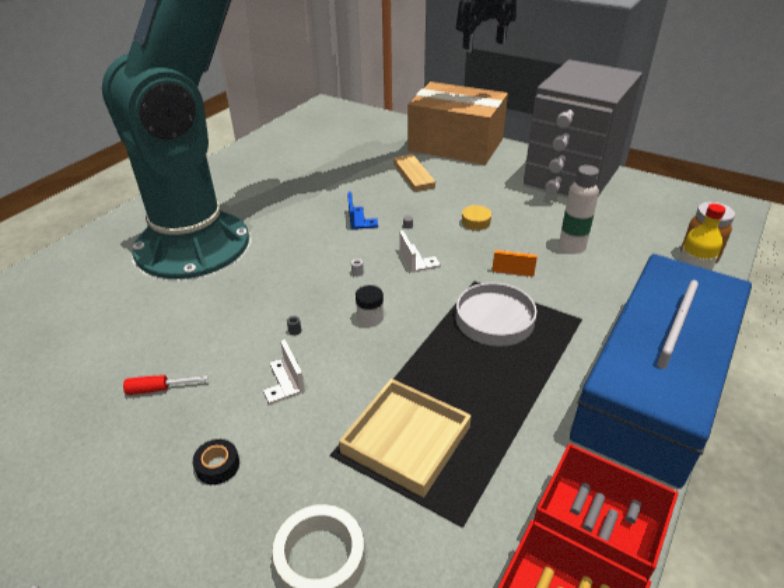

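Top view (784 px picture): the dish is at (349,210) and the tray at (480,211). White brackets are at (313,298) and (483,306), with look-alikes in orange (280,222) and blue (285,375). The jar is at (396,291), tin (233,280), black tape (555,298) and spray can (215,185). The white ring at (570,210) isn't the tape. The white bracket at (313,298) should be the left-hand one; I'll confirm its handedness in a crop and measure the mat.

```bash
python3 - <<'E'
from h import *
f=dict(np.load("top0.npz")); im=f["frame"]; s=dict(np.load("scene0.npz"))
def crop(f,u,v,r=24,w=390): return cv2.resize(f["frame"][v-r:v+r,u-r:u+r],(w,w-95),interpolation=cv2.INTER_CUBIC) 
o=lambda f,a,b: np.hstack([crop(f,*a),crop(f,*b)])
cv2.imwrite("pics/br.png",np.vstack([o(f,(224,213),(344,219)),o(s,(299,180),(204,268))]))
# mat corners
m=((im.max(2)<40)).astype(np.uint8); roi=np.zeros_like(m); roi[105:182,215:375]=1
c=max(cv2.findContours(m*roi,0,2)[0],key=cv2.contourArea)
P=np.array([ray(f,*p[0],.003)[:2] for p in cv2.convexHull(c)],np.float32)
r=cv2.minAreaRect(P); print("mat",r, cv2.boxPoints(r).round(3).tolist())
hsv=cv2.cvtColor(im,cv2.COLOR_BGR2HSV)
def blob(mask,u,v,R=26):
    z=np.zeros(mask.shape,np.uint8); z[v-R:v+R,u-R:u+R]=mask[v-R:v+R,u-R:u+R]
    return max(cv2.findContours(z,0,2)[0],key=cv2.contourArea)
t=blob((hsv[...,1]>150),166,200); (x,y),rad=cv2.minEnclosingCircle(t); print("tin",x,y,rad,ray(f,x,y,.02))
t=blob((im.max(2)<60),396,213); (x,y),rad=cv2.minEnclosingCircle(t); print("tape",x,y,rad,ray(f,x,y,.018))
t=blob((im.max(2)<60),283,208,18); (x,y),rad=cv2.minEnclosingCircle(t); print("jar",x,y,rad,ray(f,x,y,.05))
for n,(u,v) in dict(L=(224,213),R=(344,219)).items():
    t=blob((im.min(2)>165),u,v); a=cv2.approxPolyDP(t,1.5,True)
    print(n,cv2.contourArea(t),a[:,0].tolist())
E
```

```text
mat ((0.6304966807365417, -0.04104773700237274), (0.19283005595207214, 0.43195271492004395), 0.4334629774093628) [[0.5320000052452087, 0.17399999499320984], [0.5360000133514404, -0.257999986410141], [0.7289999723434448, -0.25600001215934753], [0.7250000238418579, 0.17599999904632568]]
tin 166.5 199.7857208251953 9.754746437072754 [0.4478941  0.35529299 0.02      ]
tape 396.0 213.0 9.486932754516602 [ 0.41245875 -0.35209865  0.018     ]
jar 282.5 208.0 7.43313455581665 [ 0.42261933 -0.00224338  0.05      ]
L 222.5 [[224, 199], [218, 203], [223, 210], [213, 221], [217, 226], [233, 209]]
R 234.5 [[345, 206], [333, 225], [337, 231], [347, 218], [354, 222], [357, 217], [347, 210]]
```

View pics/br.png

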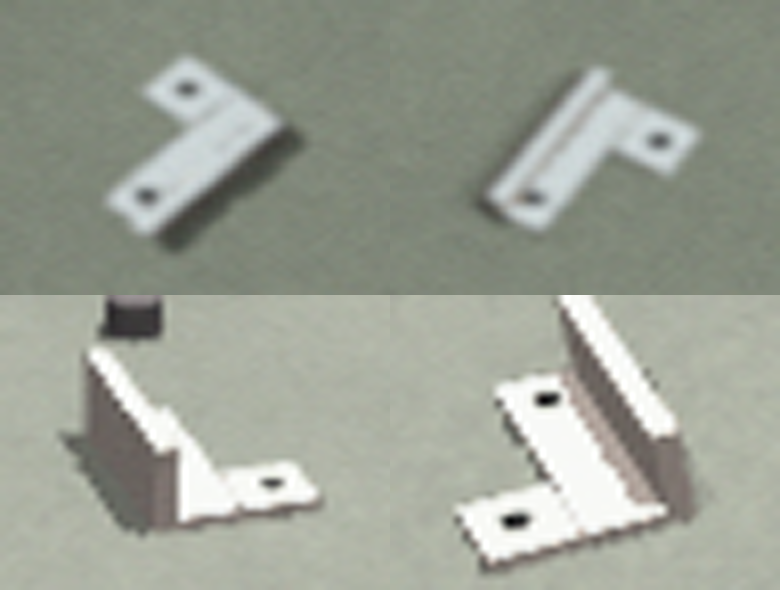

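Left crop: facing the wall (lower right), the tab is on the left, so this is bracket_left, white, at (313,298). Right crop: facing the wall (upper left), the tab is on the right, so this is bracket_right, at (483,306). Next I'll fit their poses.

```bash
cat >> h.py <<'E'
from scipy.optimize import minimize, differential_evolution
from scipy.spatial.transform import Rotation as Rn
SC=6
def render(f,p,sg,z0,u0,v0,R,wy=(-.008,0)):
    """bright faces of a bracket (sg=-1 left, +1 right) in a (2R)^2 window, antialiased"""
    c,s=np.cos(p[2]),np.sin(p[2])
    def P(pts): return np.array([((pix(f,(p[0]+c*x-s*y,p[1]+s*x+c*y,z0+z))-[u0-R-.5,v0-R-.5]))*SC for x,y,z in pts]).astype(np.int32)
    im=np.zeros((2*R*SC,2*R*SC),np.float32)
    for x0,x1,y0 in((-.038,.038,-.026),tuple(sorted((sg*.012,sg*.038)))+(-.052,)):
        cv2.fillPoly(im,[P([(x0,wy[1],.008),(x1,wy[1],.008),(x1,y0,.008),(x0,y0,.008)])],1)
    q=[(x,y,z) for x in(-.038,.038) for y in wy for z in(.008,.045)]
    cv2.fillConvexPoly(im,cv2.convexHull(P(q)),0)
    cv2.fillConvexPoly(im,P([(-.038,wy[0],.045),(.038,wy[0],.045),(.038,wy[1],.045),(-.038,wy[1],.045)]),1)
    return cv2.resize(im,(2*R,2*R),interpolation=cv2.INTER_AREA)
def fitb(fs,x,y,yaw,sg,z0=0.,wy=(-.008,0)):
    R=26; W=[]
    for f in fs:
        u,v=pix(f,(x,y,.02)).round().astype(int); g=f["frame"][v-R:v+R,u-R:u+R].min(2).astype(float)
        W.append((f,u,v,np.clip((g-130)/(np.percentile(g,98.5)-130),0,1)))
    def cost(p): return sum(((render(f,p,sg,z0,u,v,R,wy)-w)**2).sum() for f,u,v,w in W)
    r=differential_evolution(cost,[(x-.03,x+.03),(y-.03,y+.03),(yaw-.5,yaw+.5)],maxiter=40,popsize=12,seed=1)
    return r.x,r.fun
def rows(pos,yaw_jaw):
    """tool-down target: TCP pos, jaw (tool y) direction angle in world; -> increments from the present pose"""
    s=bot.get_state(); q=s["orientation"]; A=Rn.from_quat([*q[1:],q[0]]); 
    best=None
    for k in(0,np.pi):
        y=np.array([np.cos(yaw_jaw+k),np.sin(yaw_jaw+k),0]); z=np.array([0,0,-1.]); B=Rn.from_matrix(np.c_[np.cross(y,z),y,z])
        v=(A.inv()*B).as_rotvec()
        if best is None or np.linalg.norm(v)<np.linalg.norm(best): best=v
    return best.round(3), A.inv().apply(np.asarray(pos)-s["tool_pos"]).round(4)
E
python3 - <<'E'
from h import *
t=dict(np.load("top0.npz")); s=dict(np.load("scene0.npz"))
# image right=-y, up=+x. L: +y axis is SE = (-x,-y) ; R: NW = (+x,+y)
for n,x,y,d,sg in(("L",.41,.165,(-.7,-.7),-1),("R",.40,-.18,(.5,.8),1)):
    yaw=np.arctan2(d[1],d[0])-np.pi/2
    for wy in((-.008,0),(-.004,.004)):
        p,c=fitb([t,s],x,y,yaw,sg,0,wy); print(n,wy,p.round(4),round(c,1))
    print([fitb([f],x,y,yaw,sg,0,wy)[0].round(4).tolist() for f in(t,s)])
s=bot.get_state(); q=s["orientation"]; print(Rn.from_quat([*q[1:],q[0]]).as_matrix().round(3))
E
```

```text
L (-0.008, 0) [ 0.3922  0.1704 -3.8903] 258.7
L (-0.004, 0.004) [ 0.3947  0.1721 -3.8769] 241.3
[[0.3957, 0.1711, -3.8574], [0.3933, 0.173, -3.8749]]
R (-0.008, 0) [ 0.3984 -0.1698 -0.5489] 311.5
R (-0.004, 0.004) [ 0.3971 -0.1716 -0.5464] 279.9
[[0.3981, -0.1731, -0.5492], [0.397, -0.1714, -0.5562]]
[[-0.909  0.417  0.   ]
 [ 0.417  0.909  0.   ]
 [-0.     0.    -1.   ]]
```

```bash
python3 -c "
from h import *
print(rows((.395,.172,.15),.835))"
```

```text
(array([0.   , 0.   , 0.306]), array([-0.2874, -0.4041,  0.0813]))
```

{"op": "servo_tool", "data": {
  "increments": [0, 0, 0.306, -0.2874, -0.4041, 0.0813, -1, 0, 0, 0.306, -0.2874, -0.4041, 0.0813, -1, 0, 0, 0.306, -0.2874, -0.4041, 0.0813, -1, 0, 0, 0.306, -0.2874, -0.4041, 0.0813, -1, 0, 0, 0.306, -0.2874, -0.4041, 0.0813, -1, 0, 0, 0.306, -0.2874, -0.4041, 0.0813, -1, 0, 0, 0.306, -0.2874, -0.4041, 0.0813, -1, 0, 0, 0.306, -0.2874, -0.4041, 0.0813, -1, 0, 0, 0.306, -0.2874, -0.4041, 0.0813, -1, 0, 0, 0.306, -0.2874, -0.4041, 0.0813, -1, 0, 0, 0.306, -0.2874, -0.4041, 0.0813, -1, 0, 0, 0.306, -0.2874, -0.4041, 0.0813, -1, 0, 0, 0.306, -0.2874, -0.4041, 0.0813, -1, 0, 0, 0.306, -0.2874, -0.4041, 0.0813, -1, 0, 0, 0.306, -0.2874, -0.4041, 0.0813, -1],
  "squeeze": 40
}}

```text
clock: 2.4
tool_pos: [0.395, 0.1738, 0.1502]
orientation: [0.0, 0.358, 0.934, 0.001]
ft_force: [0.9, -1.1, 0.3]
gripper_width: 0.0857
```

{"op": "servo_tool", "data": {
  "increments": [0, 0, 0, 0, 0, 0.05, -1, 0, 0, 0, 0, 0, 0.09, -1, 0, 0, 0, 0, 0, 0.12, -1, 0, 0, 0, 0, 0, 0.135, -1, 0, 0, 0, 0, 0, 0.135, -1, 0, 0, 0, 0, 0, 0.135, 1, 0, 0, 0, 0, 0, 0.135, 1, 0, 0, 0, 0, 0, 0.135, 1, 0, 0, 0, 0, 0, 0.135, 1, 0, 0, 0, 0, 0, 0.135, 1, 0, 0, 0, 0, 0, 0.135, 1, 0, 0, 0, 0, 0, 0.135, 1, 0, 0, 0, 0, 0, 0.135, 1, 0, 0, 0, 0, 0, 0.135, 1]
}}

```text
clock: 3.8
tool_pos: [0.3953, 0.1721, 0.0156]
orientation: [0.0, 0.36, 0.933, 0.0]
ft_force: [-0.0, 1.6, 6.1]
gripper_width: 0.0075
```

{"op": "servo_tool", "data": {
  "increments": [0, 0, 0, 0, 0, -0.04, 1, 0, 0, 0, 0, 0, -0.09, 1, 0, 0, 0, 0, 0, -0.14, 1, 0, 0, 0, 0, 0, -0.18, 1, 0, 0, 0, 0, 0, -0.18, 1]
}}

```text
clock: 4.3
tool_pos: [0.3979, 0.1734, 0.1997]
orientation: [0.003, 0.36, 0.933, 0.005]
ft_force: [-0.4, -0.4, -1.5]
gripper_width: 0.0075
```

```bash
python3 - <<'E'
from h import *
f=dict(np.load("top0.npz")); im=f["frame"]; hsv=cv2.cvtColor(im,cv2.COLOR_BGR2HSV)
z=np.zeros(im.shape[:2],np.uint8); z[120:180,310:372]=(hsv[...,1]>60)[120:180,310:372]
z[im.max(2)<60]=0
c=max(cv2.findContours(z,0,2)[0],key=cv2.contourArea)
print("tray",cv2.minAreaRect(np.array([ray(f,*p[0],.029)[:2] for p in c],np.float32)))
z[:]=0; z[120:180,220:280]=(im.max(2)>75)[120:180,220:280]
z[176:]=0; z[:,:224]=0
n,l,st,ce=cv2.connectedComponentsWithStats(z); k=l[150,250]; c=max(cv2.findContours((l==k).astype(np.uint8),0,2)[0],key=cv2.contourArea)
print("dish",cv2.minEnclosingCircle(np.array([ray(f,*p[0],.029)[:2] for p in c],np.float32)), st[k])
# overlay check of model
v=cv2.resize(im[100:190,200:390],None,fx=4,fy=4,interpolation=cv2.INTER_CUBIC)
for O,a,col in(((.605,-.041),.009,(0,0,255)),):
  R=np.array([[np.cos(a),-np.sin(a)],[np.sin(a),np.cos(a)]])
  def L(pts,z):
    q=np.array([(pix(f,[*(R@p+O),z])-[200,100]+.5)*4 for p in np.array(pts)]); cv2.polylines(v,[q.astype(np.int32)],True,col,1)
  L([(-.075,-.22),(.125,-.22),(.125,.22),(-.075,.22)],.003)
  L([(.065*i,-.145+.065*j) for i,j in((1,1),(1,-1),(-1,-1),(-1,1))],.029)
  L([(.066*np.cos(t),.145+.066*np.sin(t)) for t in np.linspace(0,6.28,40)],.029)
cv2.imwrite("pics/mat.png",v)
E
```

```text
tray ((0.6059459447860718, -0.18674027919769287), (0.13349488377571106, 0.13860832154750824), 89.97516632080078)
dish ((0.6059336066246033, 0.1037285104393959), 0.06859388947486877) [ 227  128   44   44 1492]
```

View pics/mat.png

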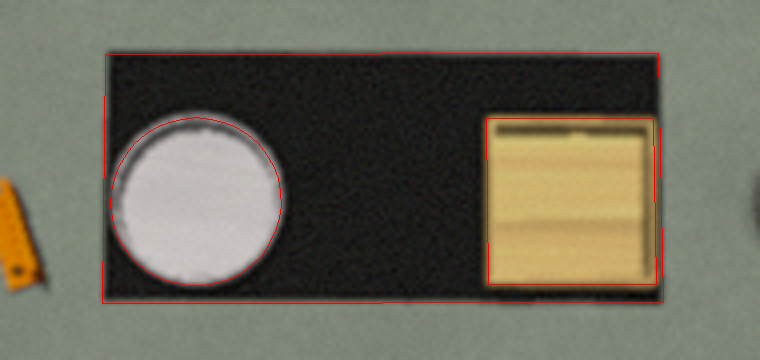

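```bash
python3 -c "
from h import *
print(rows((.606,-.207,.12),-1.571))"
```

```text
(array([ 0.009,  0.007, -0.736]), array([-0.4093, -0.1431,  0.0795]))
```

{"op": "servo_tool", "data": {
  "increments": [0, 0, -0.736, -0.4093, -0.1431, 0.01, 1, 0, 0, -0.736, -0.4093, -0.1431, 0.01, 1, 0, 0, -0.736, -0.4093, -0.1431, 0.01, 1, 0, 0, -0.736, -0.4093, -0.1431, 0.01, 1, 0, 0, -0.736, -0.4093, -0.1431, 0.01, 1, 0, 0, -0.736, -0.4093, -0.1431, 0.01, 1, 0, 0, -0.736, -0.4093, -0.1431, 0.01, 1, 0, 0, -0.736, -0.4093, -0.1431, 0.01, 1, 0, 0, -0.736, -0.4093, -0.1431, 0.05, 1, 0, 0, -0.736, -0.4093, -0.1431, 0.0795, 1, 0, 0, -0.736, -0.4093, -0.1431, 0.0795, 1, 0, 0, -0.736, -0.4093, -0.1431, 0.0795, 1, 0, 0, -0.736, -0.4093, -0.1431, 0.0795, 1]
}}

```text
clock: 5.6
tool_pos: [0.6026, -0.2071, 0.1163]
orientation: [0.0, -0.001, 1.0, 0.0]
ft_force: [0.5, 0.1, -1.6]
gripper_width: 0.0074
```

```bash
python3 -c "
from h import *
print(bot.get_state()['tool_pos'],rows((.606,-.207,.0245),-1.571))
f=bot.grab_frame('scene'); u,v=pix(f,(.606,-.19,.08)).astype(int); cv2.imwrite('pics/l1.png',cv2.resize(f['frame'][v-90:v+70,u-100:u+100],(700,560)))
"
```

```text
[ 0.60257195 -0.20712927  0.11632209] (array([0.001, 0.001, 0.002]), array([-0.0034,  0.    ,  0.0918]))
```

View pics/l1.png

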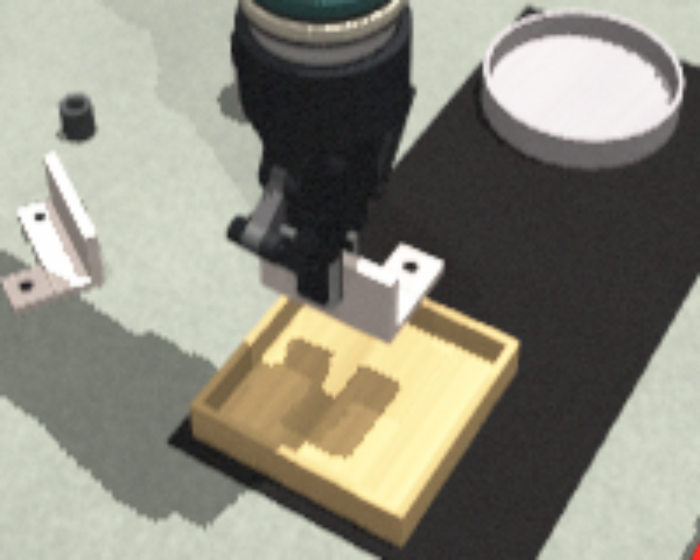

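The bracket hangs level in the gripper (350,290) over the tray. Lowering it and releasing with a small opening.

{"op": "servo_tool", "data": {
  "increments": [0, 0, 0, -0.003, 0, 0.045, 1, 0, 0, 0, -0.003, 0, 0.075, 1, 0, 0, 0, -0.003, 0, 0.085, 1, 0, 0, 0, -0.003, 0, 0.091, 1, 0, 0, 0, -0.003, 0, 0.092, 1, 0, 0, 0, -0.003, 0, 0.092, 1, 0, 0, 0, -0.003, 0, 0.092, 0.5, 0, 0, 0, -0.003, 0, 0.092, 0.5, 0, 0, 0, -0.003, 0, 0.092, 0.5, 0, 0, 0, -0.003, 0, 0.092, 0.5, 0, 0, 0, -0.003, 0, 0.092, 0.5]
}}

```text
clock: 6.75
tool_pos: [0.6054, -0.2089, 0.0237]
orientation: [0.0, -0.0, 1.0, -0.0]
ft_force: [0.1, 0.5, -0.3]
gripper_width: 0.0214
```

Up, then over to the right-hand bracket.

{"op": "servo_tool", "data": {
  "increments": [0, 0, 0, 0, 0, -0.04, 0.5, 0, 0, 0, 0, 0, -0.09, 0.5, 0, 0, 0, 0, 0, -0.13, -1, 0, 0, 0, 0, 0, -0.13, -1, 0, 0, 0, 0, 0, -0.13, -1]
}}

```text
clock: 7.25
tool_pos: [0.6059, -0.209, 0.1548]
orientation: [0.001, -0.0, 1.0, -0.0]
ft_force: [-0.5, 0.1, -1.0]
gripper_width: 0.0641
```

```bash
python3 -c "
from h import *
print(bot.get_state()['tool_pos'],rows((.397,-.1715,.13),1.02))"
```

```text
[ 0.60594809 -0.20902123  0.15479134] (array([0.   , 0.003, 0.551]), array([0.209 , 0.0376, 0.0243]))
```

{"op": "servo_tool", "data": {
  "increments": [0, 0, 0.551, 0.209, 0.0376, 0.0243, -1, 0, 0, 0.551, 0.209, 0.0376, 0.0243, -1, 0, 0, 0.551, 0.209, 0.0376, 0.0243, -1, 0, 0, 0.551, 0.209, 0.0376, 0.0243, -1, 0, 0, 0.551, 0.209, 0.0376, 0.0243, -1, 0, 0, 0.551, 0.209, 0.0376, 0.0243, -1, 0, 0, 0.551, 0.209, 0.0376, 0.0243, -1, 0, 0, 0.551, 0.209, 0.0376, 0.0243, -1, 0, 0, 0.551, 0.209, 0.0376, 0.06, -1, 0, 0, 0.551, 0.209, 0.0376, 0.1, -1, 0, 0, 0.551, 0.209, 0.0376, 0.13, -1, 0, 0, 0.551, 0.209, 0.0376, 0.14, -1, 0, 0, 0.551, 0.209, 0.0376, 0.14, -1, 0, 0, 0.551, 0.209, 0.0376, 0.14, -1]
}}

```text
clock: 8.65
tool_pos: [0.3975, -0.1716, 0.014]
orientation: [0.001, 0.272, 0.962, -0.0]
ft_force: [-0.5, 0.4, 0.0]
gripper_width: 0.0857
```

{"op": "servo_tool", "data": {
  "increments": [0, 0, 0, 0, 0, 0, 1, 0, 0, 0, 0, 0, 0, 1, 0, 0, 0, 0, 0, 0, 1, 0, 0, 0, 0, 0, 0, 1, 0, 0, 0, 0, 0, 0, 1, 0, 0, 0, 0, 0, 0, 1, 0, 0, 0, 0, 0, 0, 1, 0, 0, 0, 0, 0, 0, 1, 0, 0, 0, 0, 0, 0, 1, 0, 0, 0, 0, 0, -0.04, 1, 0, 0, 0, 0, 0, -0.09, 1, 0, 0, 0, 0, 0, -0.14, 1, 0, 0, 0, 0, 0, -0.17, 1, 0, 0, 0, 0, 0, -0.17, 1]
}}

```text
clock: 10.05
tool_pos: [0.3987, -0.1721, 0.187]
orientation: [0.004, 0.272, 0.962, 0.0]
ft_force: [-0.2, -0.3, -1.1]
gripper_width: 0.0073
```

```bash
python3 -c "
from h import *
print(rows((.606,.122,.12),1.571))"
```

```text
(array([ 0.   ,  0.009, -0.551]), array([-0.0222,  0.359 ,  0.0681]))
```

{"op": "servo_tool", "data": {
  "increments": [0, 0, -0.551, -0.0222, 0.359, 0.0, 1, 0, 0, -0.551, -0.0222, 0.359, 0.0, 1, 0, 0, -0.551, -0.0222, 0.359, 0.0, 1, 0, 0, -0.551, -0.0222, 0.359, 0.0, 1, 0, 0, -0.551, -0.0222, 0.359, 0.0, 1, 0, 0, -0.551, -0.0222, 0.359, 0.0, 1, 0, 0, -0.551, -0.0222, 0.359, 0.0, 1, 0, 0, -0.551, -0.0222, 0.359, 0.03, 1, 0, 0, -0.551, -0.0222, 0.359, 0.0681, 1, 0, 0, -0.551, -0.0222, 0.359, 0.0681, 1, 0, 0, -0.551, -0.0222, 0.359, 0.0681, 1, 0, 0, -0.551, -0.0222, 0.359, 0.0681, 1, 0, 0, -0.551, -0.0222, 0.359, 0.0681, 1]
}}

```text
clock: 11.35
tool_pos: [0.6042, 0.1226, 0.1171]
orientation: [0.001, 0.0, 1.0, 0.0]
ft_force: [0.1, 0.5, -0.7]
gripper_width: 0.0072
```

```bash
python3 -c "
from h import *
print(bot.get_state()['tool_pos'],rows((.606,.122,.023),1.571))
f=bot.grab_frame('scene'); u,v=pix(f,(.606,.0,.05)).astype(int); cv2.imwrite('pics/r1.png',cv2.resize(f['frame'][v-100:v+120,u-140:u+135],(750,600)))
"
```

```text
[0.60423596 0.12257875 0.11709996] (array([ 0.001,  0.003, -0.001]), array([-0.0015, -0.0006,  0.0941]))
```

View pics/r1.png

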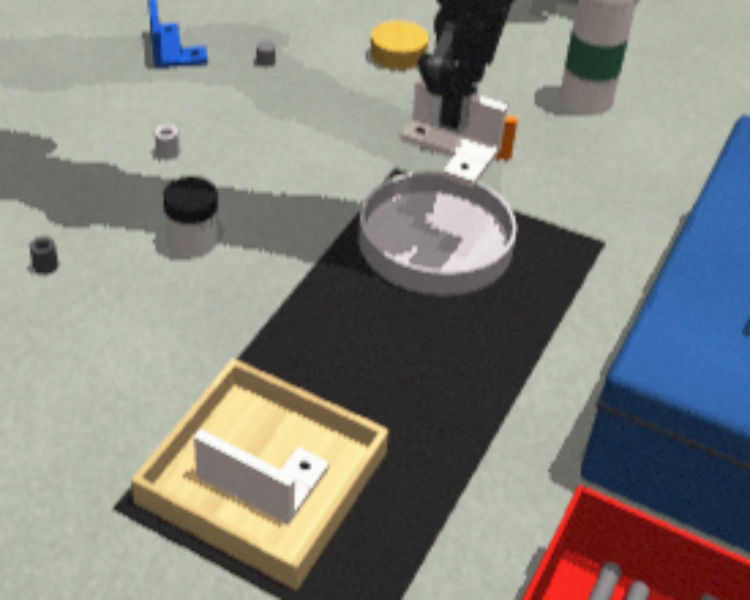

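bracket_left lies flat in the tray, wall up (250,475). bracket_right is held level above the dish (460,120), so I'll lower it.

{"op": "servo_tool", "data": {
  "increments": [0, 0, 0, -0.002, 0, 0.045, 1, 0, 0, 0, -0.002, 0, 0.075, 1, 0, 0, 0, -0.002, 0, 0.088, 1, 0, 0, 0, -0.002, 0, 0.093, 1, 0, 0, 0, -0.002, 0, 0.0945, 1, 0, 0, 0, -0.002, 0, 0.0945, 1, 0, 0, 0, -0.002, 0, 0.0945, 0.5, 0, 0, 0, -0.002, 0, 0.0945, 0.5, 0, 0, 0, -0.002, 0, 0.0945, 0.5, 0, 0, 0, -0.002, 0, 0.0945, 0.5, 0, 0, 0, -0.002, 0, 0.055, 0.5, 0, 0, 0, -0.002, 0, 0.005, 0.5, 0, 0, 0, -0.002, 0, -0.04, -1, 0, 0, 0, -0.002, 0, -0.08, -1, 0, 0, 0, -0.002, 0, -0.08, -1, 0, 0, 0, -0.002, 0, -0.08, -1]
}}

```text
clock: 13.0
tool_pos: [0.6056, 0.1231, 0.1965]
orientation: [0.001, -0.0, 1.0, 0.0]
ft_force: [0.0, -0.8, -1.2]
gripper_width: 0.0778
```

```bash
python3 -c "
from h import *
print(bot.get_state()['tool_pos'],rows((.4475,.3535,.12),2.2))
f=bot.grab_frame('scene')
hsv=cv2.cvtColor(f['frame'],cv2.COLOR_BGR2HSV); u,v=pix(f,(.4475,.3535,.02)).astype(int)
m=((hsv[...,1]>120)&(hsv[...,0]>15)&(hsv[...,0]<35)).astype(np.uint8)[v-20:v+20,u-22:u+22]
ys,xs=np.nonzero(m); print(len(xs),u,v)
# silhouette centre of a z=.012 solid: extents mid
print(ray(f,u-22+(xs.min()+xs.max())/2,v-20+(ys.min()+ys.max())/2,.012))
print('all z', bot.boxes_of('scene','tin')[:1])
"
```

```text
[0.60557284 0.12312896 0.19654131] (array([-0.   ,  0.002, -0.629]), array([0.1582, 0.2303, 0.0763]))
302 339 153
[0.44671073 0.35927758 0.012     ]
all z [{'point': [0.4516, 0.3439, 0.0195], 'score': 0.51}]
```

{"op": "servo_tool", "data": {
  "increments": [0, 0, 0, 0.1586, 0.233, 0.0763, -1, 0, 0, 0, 0.1586, 0.233, 0.0763, -1, 0, 0, 0, 0.1586, 0.233, 0.0763, -1, 0, 0, 0, 0.1586, 0.233, 0.0763, -1, 0, 0, 0, 0.1586, 0.233, 0.0763, -1, 0, 0, 0, 0.1586, 0.233, 0.0763, -1, 0, 0, 0, 0.1586, 0.233, 0.0763, -1, 0, 0, 0, 0.1586, 0.233, 0.12, -1, 0, 0, 0, 0.1586, 0.233, 0.16, -1, 0, 0, 0, 0.1586, 0.233, 0.185, -1, 0, 0, 0, 0.1586, 0.233, 0.1935, -1, 0, 0, 0, 0.1586, 0.233, 0.1935, -1, 0, 0, 0, 0.1586, 0.233, 0.1935, -1]
}}

```text
clock: 14.4
tool_pos: [0.447, 0.3558, 0.0023]
orientation: [0.0, 0.0, 1.0, 0.0]
ft_force: [0.0, 0.5, 0.8]
gripper_width: 0.0851
```

{"op": "servo_tool", "data": {
  "increments": [0, 0, 0, 0, 0, 0, 1, 0, 0, 0, 0, 0, 0, 1, 0, 0, 0, 0, 0, 0, 1, 0, 0, 0, 0, 0, 0, 1, 0, 0, 0, 0, 0, 0, 1, 0, 0, 0, 0, 0, 0, 1],
  "squeeze": 30
}}

```text
clock: 15.0
tool_pos: [0.4473, 0.3566, 0.0036]
orientation: [0.001, -0.0, 1.0, 0.001]
ft_force: [-0.3, -1.4, 6.2]
gripper_width: 0.0579
```

{"op": "servo_tool", "data": {
  "increments": [0, 0, 0, 0, 0, -0.03, 1, 0, 0, 0, 0, 0, -0.07, 1, 0, 0, 0, 0, 0, -0.12, 1, 0, 0, 0, 0, 0, -0.15, 1, 0, 0, 0, 0, 0, -0.15, 1, 0, 0, 0, 0, 0, -0.15, 1]
}}

```text
clock: 15.6
tool_pos: [0.4466, 0.3561, 0.153]
orientation: [0.001, -0.0, 1.0, 0.001]
ft_force: [-0.1, 0.1, -1.8]
gripper_width: 0.058
```

```bash
python3 -c "
from h import *
print(bot.get_state()['tool_pos'],rows((.606,-.0415,.155),1.571))
f=bot.grab_frame('scene'); u,v=pix(f,(.447,.356,.17)).astype(int); a=cv2.resize(f['frame'][max(v-50,0):v+50,u-50:u+50],(400,500))
u,v=pix(f,(.606,.11,.03)).astype(int); b=cv2.resize(f['frame'][v-50:v+50,u-50:u+50],(390,500))
cv2.imwrite('pics/t1.png',np.hstack([a,b]))
"
```

```text
[0.4465633  0.35611135 0.15297851] (array([0.001, 0.001, 0.   ]), array([-0.1593, -0.3977, -0.0024]))
```

View pics/t1.png

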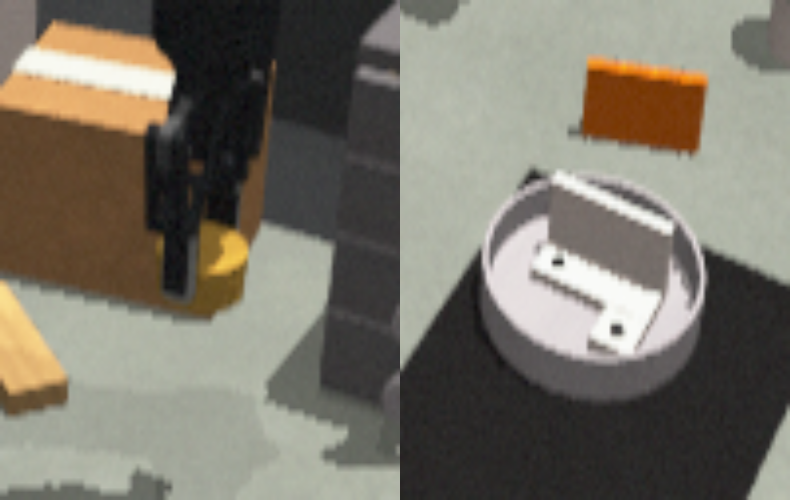

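The tin is gripped level (205,255) and bracket_right is flat in the dish (605,265). Taking the tin to the middle.

{"op": "servo_tool", "data": {
  "increments": [0, 0, 0, -0.1593, -0.3977, 0, 1, 0, 0, 0, -0.1593, -0.3977, 0, 1, 0, 0, 0, -0.1593, -0.3977, 0, 1, 0, 0, 0, -0.1593, -0.3977, 0, 1, 0, 0, 0, -0.1593, -0.3977, 0, 1, 0, 0, 0, -0.1593, -0.3977, 0, 1, 0, 0, 0, -0.1593, -0.3977, 0, 1, 0, 0, 0, -0.1593, -0.3977, 0, 1, 0, 0, 0, -0.1593, -0.3977, 0, 1, 0, 0, 0, -0.1593, -0.3977, 0.03, 1, 0, 0, 0, -0.1593, -0.3977, 0.08, 1, 0, 0, 0, -0.1593, -0.3977, 0.12, 1, 0, 0, 0, -0.1593, -0.3977, 0.12, 1, 0, 0, 0, -0.1593, -0.3977, 0.12, 1, 0, 0, 0, -0.1593, -0.3977, 0.12, 1]
}}

```text
clock: 17.15
tool_pos: [0.6071, -0.0417, 0.0332]
orientation: [0.001, -0.0, 1.0, -0.0]
ft_force: [0.2, -0.5, -0.3]
gripper_width: 0.0578
```

```bash
python3 -c "
from h import *
print(bot.get_state()['tool_pos'],rows((.606,-.0415,.007),1.571))
"
```

```text
[ 0.60706899 -0.04168981  0.03323864] (array([-0.   ,  0.002,  0.   ]), array([0.0011, 0.0002, 0.0262]))
```

{"op": "servo_tool", "data": {
  "increments": [0, 0, 0, 0.001, 0, 0.016, 1, 0, 0, 0, 0.001, 0, 0.023, 1, 0, 0, 0, 0.001, 0, 0.026, 1, 0, 0, 0, 0.001, 0, 0.0265, 1, 0, 0, 0, 0.001, 0, 0.0265, 1, 0, 0, 0, 0.001, 0, 0.0265, -0.7, 0, 0, 0, 0.001, 0, 0.0265, -0.7, 0, 0, 0, 0.001, 0, 0.0265, -0.7, 0, 0, 0, 0.001, 0, 0.0265, -0.7, 0, 0, 0, 0.001, 0, -0.01, -0.7, 0, 0, 0, 0.001, 0, -0.06, -0.7, 0, 0, 0, 0.001, 0, -0.11, -0.7, 0, 0, 0, 0.001, 0, -0.13, -0.7, 0, 0, 0, 0.001, 0, -0.13, -0.7]
}}

```text
clock: 18.55
tool_pos: [0.6077, -0.0419, 0.1659]
orientation: [0.004, 0.0, 1.0, -0.0]
ft_force: [0.6, -0.1, -0.3]
gripper_width: 0.0726
```

```bash
python3 -c "
from h import *
f=bot.grab_frame('scene'); f0=dict(np.load('scene0.npz'))
# tin by hue in scene, model extents at centre solve by projecting cylinder
hsv=cv2.cvtColor(f['frame'],cv2.COLOR_BGR2HSV)
def cyl(f,mask,c0,rad,z0,h):
    from scipy.optimize import least_squares
    ys,xs=np.nonzero(mask); obs=np.array([xs.min()-.5,xs.max()+.5,ys.min()-.5,ys.max()+.5])
    t=np.linspace(0,6.283,60)
    def r(p):
        q=np.array([pix(f,(p[0]+rad*np.cos(a),p[1]+rad*np.sin(a),z)) for a in t for z in(z0,z0+h)])
        return np.array([q[:,0].min(),q[:,0].max(),q[:,1].min(),q[:,1].max()])-obs
    s=least_squares(r,c0); return s.x.round(4),s.fun.round(1)
def roi(m,c,R=26):
    u,v=pix(f,c).astype(int); z=np.zeros(m.shape,np.uint8); z[v-R:v+R,u-R:u+R]=m[v-R:v+R,u-R:u+R]
    n,l,st,_=cv2.connectedComponentsWithStats(z); return l==1+np.argmax(st[1:,4])
m=(hsv[...,1]>110)&(hsv[...,0]>15)&(hsv[...,0]<35)
print('tin',cyl(f,roi(m,(.606,-.0415,.015)),(.606,-.0415),.03,.003,.024))
m=f0['frame'].max(2)<62
print('jarlid',cyl(f0,roi(m,(.42,0,.05),14),(.42,0),.023,.04,.016))
print('tape',cyl(f0,roi(m,(.412,-.355,.012)),(.412,-.355),.029,0,.024))
print(bot.get_state()['tool_pos'])
u,v=pix(f,(.52,-.03,.04)).astype(int); cv2.imwrite('pics/t2.png',cv2.resize(f['frame'][v-60:v+60,u-80:u+80],(760,570)))
"
```

```text
tin (array([ 0.6042, -0.0403]), array([ 0.5, -0.5, -0.2,  0.2]))
jarlid (array([ 0.4231, -0.0006]), array([-0.6,  0.6, -0.6,  0.5]))
tape (array([ 0.4125, -0.3516]), array([-0.7,  0.8, -1.2,  1. ]))
[ 0.60591997 -0.04173316  0.16354348]
```

View pics/t2.png

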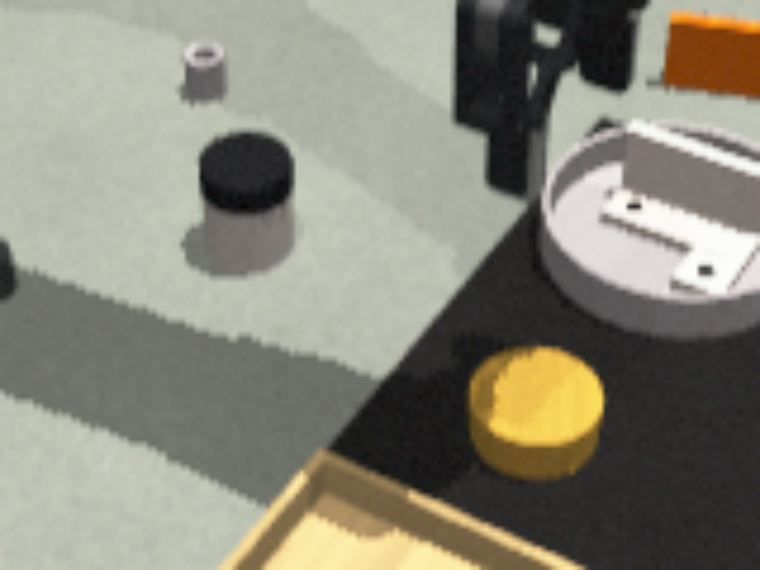

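The tin stands at about (.605,-.041), on target. Next is the jar, at (245,200) in this crop.

```bash
python3 -c "
from h import *
print(rows((.4245,-.0012,.1),1.571))
"
```

```text
(array([-0.   ,  0.004, -0.   ]), array([0.1816, 0.0406, 0.0629]))
```

{"op": "servo_tool", "data": {
  "increments": [0, 0, 0, 0.1816, 0.0406, 0, -1, 0, 0, 0, 0.1816, 0.0406, 0, -1, 0, 0, 0, 0.1816, 0.0406, 0, -1, 0, 0, 0, 0.1816, 0.0406, 0, -1, 0, 0, 0, 0.1816, 0.0406, 0, -1, 0, 0, 0, 0.1816, 0.0406, 0.04, -1, 0, 0, 0, 0.1816, 0.0406, 0.063, -1, 0, 0, 0, 0.1816, 0.0406, 0.063, -1, 0, 0, 0, 0.1816, 0.0406, 0.063, -1]
}}

```text
clock: 19.5
tool_pos: [0.4228, -0.0013, 0.0981]
orientation: [-0.001, -0.0, 1.0, -0.0]
ft_force: [0.4, -0.3, 0.3]
gripper_width: 0.0856
```

{"op": "servo_tool", "data": {
  "increments": [0, 0, 0, -0.001, 0, 0.04, -1, 0, 0, 0, -0.001, 0, 0.07, -1, 0, 0, 0, -0.001, 0, 0.085, -1, 0, 0, 0, -0.001, 0, 0.09, -1, 0, 0, 0, -0.001, 0, 0.09, -1]
}}

```text
clock: 20.0
tool_pos: [0.4264, -0.0012, 0.0101]
orientation: [-0.001, 0.0, 1.0, -0.0]
ft_force: [1.0, -1.1, -0.3]
gripper_width: 0.0858
```

{"op": "servo_tool", "data": {
  "increments": [0, 0, 0, 0.002, 0, 0.001, 1, 0, 0, 0, 0.002, 0, 0.001, 1, 0, 0, 0, 0.002, 0, 0.001, 1, 0, 0, 0, 0.002, 0, 0.001, 1, 0, 0, 0, 0.002, 0, 0.001, 1, 0, 0, 0, 0.002, 0, 0.001, 1, 0, 0, 0, 0.002, 0, 0.001, 1]
}}

```text
clock: 20.7
tool_pos: [0.4245, -0.0013, 0.01]
orientation: [0.0, 0.0, 1.0, -0.0]
ft_force: [0.3, -0.4, 6.4]
gripper_width: 0.044
```

{"op": "servo_tool", "data": {
  "increments": [0, 0, 0, 0, 0, -0.03, 1, 0, 0, 0, 0, 0, -0.07, 1, 0, 0, 0, 0, 0, -0.11, 1, 0, 0, 0, 0, 0, -0.11, 1, 0, 0, 0, 0, 0, -0.11, 1]
}}

```text
clock: 21.2
tool_pos: [0.4242, -0.0013, 0.1203]
orientation: [0.0, 0.0, 1.0, 0.0]
ft_force: [-0.5, -0.1, -1.6]
gripper_width: 0.0438
```

```bash
python3 -c "
from h import *
print(bot.get_state()['tool_pos'],rows((.6055,-.041,.12),1.571))
f=bot.grab_frame('scene'); u,v=pix(f,(.425,0,.13)).astype(int); cv2.imwrite('pics/j1.png',cv2.resize(f['frame'][v-50:v+50,u-50:u+50],(500,500)))
"
```

```text
[ 0.42420629 -0.00134043  0.12025855] (array([ 0.   ,  0.001, -0.001]), array([-0.1813, -0.0396,  0.0004]))
```

View pics/j1.png

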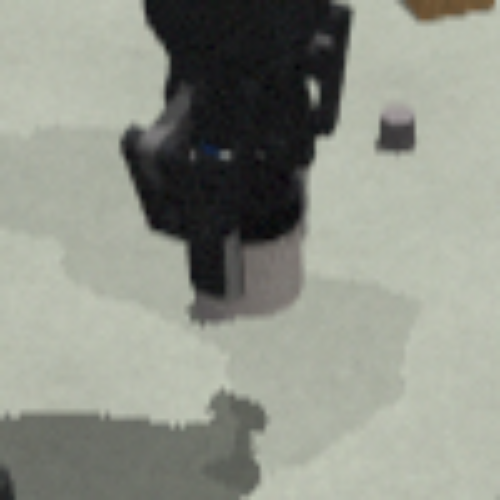

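The jar is held upright (250,260). I'll set it on the lid.

{"op": "servo_tool", "data": {
  "increments": [0, 0, 0, -0.182, -0.0396, 0, 1, 0, 0, 0, -0.182, -0.0396, 0, 1, 0, 0, 0, -0.182, -0.0396, 0, 1, 0, 0, 0, -0.182, -0.0396, 0, 1, 0, 0, 0, -0.182, -0.0396, 0, 1, 0, 0, 0, -0.182, -0.0396, 0.02, 1, 0, 0, 0, -0.182, -0.0396, 0.06, 1, 0, 0, 0, -0.182, -0.0396, 0.06, 1, 0, 0, 0, -0.182, -0.0396, 0.06, 1, 0, 0, 0, -0.182, -0.0396, 0.06, 1]
}}

```text
clock: 22.25
tool_pos: [0.6057, -0.0403, 0.0595]
orientation: [-0.001, -0.0, 1.0, 0.0]
ft_force: [-0.1, -0.1, -0.2]
gripper_width: 0.0437
```

```bash
python3 -c "
from h import *
print(bot.get_state()['tool_pos'],rows((.6065,-.041,.0375),1.571))
"
```

```text
[ 0.60566471 -0.04031019  0.05949119] (array([ 0.   , -0.002,  0.001]), array([-0.0009, -0.0007,  0.022 ]))
```

{"op": "servo_tool", "data": {
  "increments": [0, 0, 0, -0.001, -0.0005, 0.012, 1, 0, 0, 0, -0.001, -0.0005, 0.018, 1, 0, 0, 0, -0.001, -0.0005, 0.021, 1, 0, 0, 0, -0.001, -0.0005, 0.0225, 1, 0, 0, 0, -0.001, -0.0005, 0.0225, 1, 0, 0, 0, -0.001, -0.0005, 0.0225, 1]
}}

```text
clock: 22.85
tool_pos: [0.6062, -0.0413, 0.0372]
orientation: [-0.001, -0.0, 1.0, -0.0]
ft_force: [-1.6, 0.4, 5.7]
gripper_width: 0.0441
```

{"op": "servo_tool", "data": {
  "increments": [0, 0, 0, 0, 0, 0, -0.5, 0, 0, 0, 0, 0, 0, -0.5, 0, 0, 0, 0, 0, 0, -0.5, 0, 0, 0, 0, 0, 0, -0.5, 0, 0, 0, 0, 0, -0.02, -0.5, 0, 0, 0, 0, 0, -0.06, -0.5, 0, 0, 0, 0, 0, -0.1, -0.5, 0, 0, 0, 0, 0, -0.1, -1, 0, 0, 0, 0, 0, -0.1, -1]
}}

```text
clock: 23.75
tool_pos: [0.6072, -0.0413, 0.1373]
orientation: [-0.0, -0.0, 1.0, -0.0]
ft_force: [0.2, -0.2, -0.8]
gripper_width: 0.0854
```

```bash
python3 -c "
from h import *
print(bot.get_state()['tool_pos'],rows((.412,-.3525,.137),1.571))
f=bot.grab_frame('scene'); u,v=pix(f,(.6,-.04,.05)).astype(int); cv2.imwrite('pics/j2.png',cv2.resize(f['frame'][v-50:v+50,u-50:u+50],(500,500)))
"
```

```text
[ 0.60718697 -0.04130816  0.13726364] (array([-0., -0., -0.]), array([ 1.952e-01, -3.112e-01,  3.000e-04]))
```

View pics/j2.png

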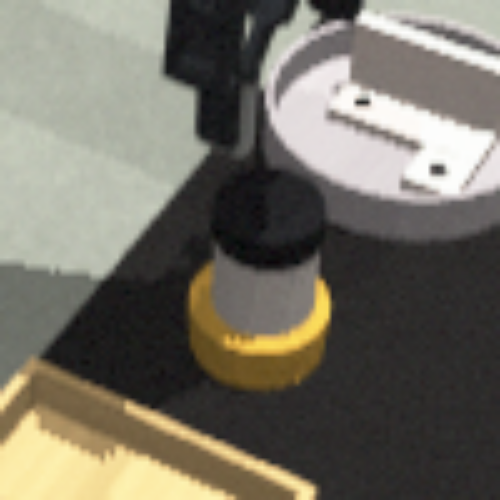

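The jar stands upright in the middle of the tin lid (265,255). The tape is next.

{"op": "servo_tool", "data": {
  "increments": [0, 0, 0, 0.1952, -0.3112, 0, -1, 0, 0, 0, 0.1952, -0.3112, 0, -1, 0, 0, 0, 0.1952, -0.3112, 0, -1, 0, 0, 0, 0.1952, -0.3112, 0, -1, 0, 0, 0, 0.1952, -0.3112, 0, -1, 0, 0, 0, 0.1952, -0.3112, 0, -1, 0, 0, 0, 0.1952, -0.3112, 0, -1, 0, 0, 0, 0.1952, -0.3112, 0, -1, 0, 0, 0, 0.1952, -0.3112, 0.04, -1, 0, 0, 0, 0.1952, -0.3112, 0.09, -1, 0, 0, 0, 0.1952, -0.3112, 0.12, -1, 0, 0, 0, 0.1952, -0.3112, 0.131, -1, 0, 0, 0, 0.1952, -0.3112, 0.131, -1, 0, 0, 0, 0.1952, -0.3112, 0.131, -1]
}}

```text
clock: 25.2
tool_pos: [0.4115, -0.3524, 0.0061]
orientation: [-0.001, -0.0, 1.0, -0.0]
ft_force: [0.3, 0.1, 1.1]
gripper_width: 0.0852
```

{"op": "servo_tool", "data": {
  "increments": [0, 0, 0, 0, 0, 0, 1, 0, 0, 0, 0, 0, 0, 1, 0, 0, 0, 0, 0, 0, 1, 0, 0, 0, 0, 0, 0, 1, 0, 0, 0, 0, 0, 0, 1, 0, 0, 0, 0, 0, 0, 1],
  "squeeze": 25
}}

```text
clock: 25.8
tool_pos: [0.412, -0.3532, 0.0073]
orientation: [-0.0, 0.0, 1.0, -0.001]
ft_force: [0.1, 0.7, 6.6]
gripper_width: 0.0558
```

{"op": "servo_tool", "data": {
  "increments": [0, 0, 0, 0, 0, -0.04, 1, 0, 0, 0, 0, 0, -0.09, 1, 0, 0, 0, 0, 0, -0.14, 1, 0, 0, 0, 0, 0, -0.17, 1, 0, 0, 0, 0, 0, -0.17, 1, 0, 0, 0, 0, 0, -0.17, 1]
}}

```text
clock: 26.4
tool_pos: [0.4113, -0.3527, 0.1766]
orientation: [-0.001, 0.0, 1.0, -0.001]
ft_force: [0.5, -0.3, -1.3]
gripper_width: 0.0558
```

```bash
python3 -c "
from h import *
print(bot.get_state()['tool_pos'],rows((.678,-.041,.175),1.571))
f=bot.grab_frame('scene'); u,v=pix(f,(.412,-.35,.17)).astype(int); cv2.imwrite('pics/p1.png',cv2.resize(f['frame'][v-50:v+70,u-60:u+60],(500,500)))
"
```

```text
[ 0.41131729 -0.35271668  0.17662574] (array([-0.002, -0.001, -0.   ]), array([-0.2666,  0.3118,  0.0008]))
```

View pics/p1.png

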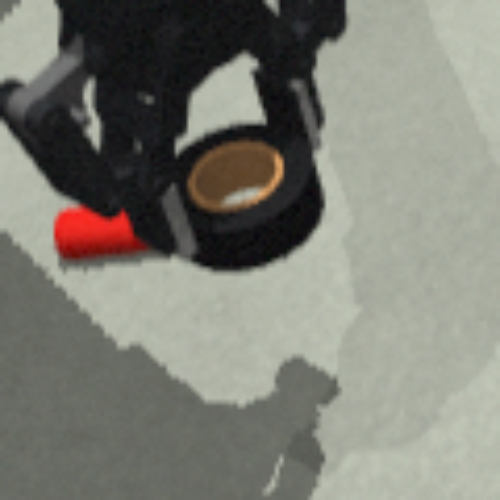

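The tape is held level (245,195). Moving it behind the tin.

{"op": "servo_tool", "data": {
  "increments": [0, 0, 0, -0.267, 0.312, 0, 1, 0, 0, 0, -0.267, 0.312, 0, 1, 0, 0, 0, -0.267, 0.312, 0, 1, 0, 0, 0, -0.267, 0.312, 0, 1, 0, 0, 0, -0.267, 0.312, 0, 1, 0, 0, 0, -0.267, 0.312, 0, 1, 0, 0, 0, -0.267, 0.312, 0, 1, 0, 0, 0, -0.267, 0.312, 0, 1, 0, 0, 0, -0.267, 0.312, 0, 1, 0, 0, 0, -0.267, 0.312, 0.02, 1, 0, 0, 0, -0.267, 0.312, 0.04, 1, 0, 0, 0, -0.267, 0.312, 0.04, 1, 0, 0, 0, -0.267, 0.312, 0.04, 1]
}}

```text
clock: 27.75
tool_pos: [0.677, -0.0407, 0.1333]
orientation: [-0.003, -0.0, 1.0, -0.0]
ft_force: [-0.0, -0.2, 0.1]
gripper_width: 0.0557
```

```bash
python3 -c "
from h import *
print(bot.get_state()['tool_pos'],rows((.678,-.041,.0105),1.571))
f=bot.grab_frame('scene'); u,v=pix(f,(.65,-.04,.09)).astype(int); cv2.imwrite('pics/p2.png',cv2.resize(f['frame'][v-60:v+60,u-60:u+60],(540,540)))
"
```

```text
[ 0.67696612 -0.04073627  0.13332978] (array([-0.   , -0.006, -0.   ]), array([-0.0018, -0.0002,  0.1228]))
```

View pics/p2.png

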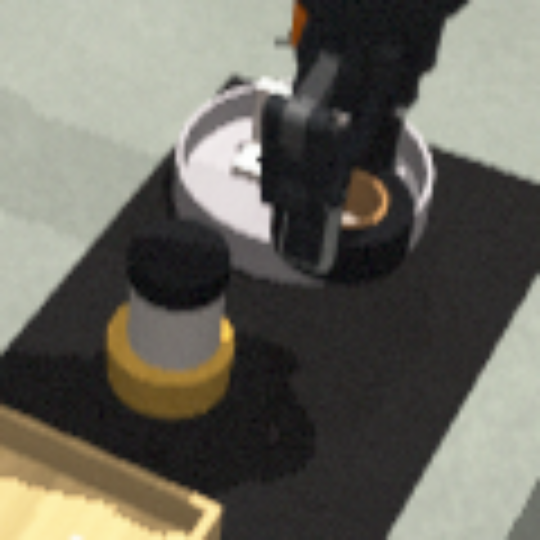

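The tape hangs level (345,220), clear of the jar. Lowering it slowly.

{"op": "servo_tool", "data": {
  "increments": [0, 0, 0, -0.001, 0, 0.03, 1, 0, 0, 0, -0.001, 0, 0.06, 1, 0, 0, 0, -0.001, 0, 0.08, 1, 0, 0, 0, -0.001, 0, 0.1, 1, 0, 0, 0, -0.001, 0, 0.112, 1, 0, 0, 0, -0.001, 0, 0.118, 1, 0, 0, 0, -0.001, 0, 0.122, 1, 0, 0, 0, -0.001, 0, 0.123, 1, 0, 0, 0, -0.001, 0, 0.123, 1]
}}

```text
clock: 28.7
tool_pos: [0.6797, -0.0403, 0.0129]
orientation: [-0.0, -0.0, 1.0, 0.0]
ft_force: [-0.5, -0.2, 1.1]
gripper_width: 0.0559
```

{"op": "servo_tool", "data": {
  "increments": [0, 0, 0, 0.003, 0, 0.0015, 1, 0, 0, 0, 0.003, 0, 0.0025, 1, 0, 0, 0, 0.003, 0, 0.0025, 1, 0, 0, 0, 0.003, 0, 0.0025, 1]
}}

```text
clock: 29.1
tool_pos: [0.6758, -0.0404, 0.0104]
orientation: [-0.001, -0.0, 1.0, -0.0]
ft_force: [-2.4, 0.5, 5.4]
gripper_width: 0.0558
```

Seated. I'll release and rise straight up.

{"op": "servo_tool", "data": {
  "increments": [0, 0, 0, 0, 0, 0, -0.7, 0, 0, 0, 0, 0, 0, -0.7, 0, 0, 0, 0, 0, 0, -0.7, 0, 0, 0, 0, 0, 0, -0.7, 0, 0, 0, 0, 0, -0.02, -0.7, 0, 0, 0, 0, 0, -0.06, -0.7, 0, 0, 0, 0, 0, -0.11, -0.7, 0, 0, 0, 0, 0, -0.16, -0.7, 0, 0, 0, 0, 0, -0.2, -0.7, 0, 0, 0, 0, 0, -0.2, -0.7]
}}

```text
clock: 30.1
tool_pos: [0.6812, -0.0397, 0.2169]
orientation: [0.006, -0.0, 1.0, 0.0]
ft_force: [-0.5, 0.2, -0.2]
gripper_width: 0.0724
```

{"op": "servo_tool", "data": {
  "increments": [0, 0, 0, 0.2, -0.2, -0.05, -0.7, 0, 0, 0, 0.2, -0.2, -0.05, -0.7, 0, 0, 0, 0.2, -0.2, -0.05, -0.7, 0, 0, 0, 0.2, -0.2, -0.05, -0.7, 0, 0, 0, 0.2, -0.2, -0.05, -0.7, 0, 0, 0, 0.2, -0.2, -0.05, -0.7, 0, 0, 0, 0.2, -0.2, -0.05, -0.7, 0, 0, 0, 0.2, -0.2, -0.05, -0.7]
}}

```text
clock: 30.9
tool_pos: [0.476, -0.2411, 0.2598]
orientation: [-0.001, 0.001, 1.0, 0.0]
ft_force: [1.0, 0.0, -0.1]
gripper_width: 0.0725
```

```bash
python3 - <<'E'
from h import *
f=bot.grab_frame('top'); g=bot.grab_frame('scene')
a=cv2.resize(f['frame'][95:195,140:390],(780,312),interpolation=cv2.INTER_CUBIC)
u,v=pix(g,(.606,-.04,.05)).astype(int); b=cv2.resize(g['frame'][v-55:v+55,u-149:u+149],(780,288),interpolation=cv2.INTER_CUBIC)
cv2.imwrite('pics/end.png',np.vstack([a,b]))
for l in("tin","jar","tape","spraycan"): print(l,[(d["point"],round(d["score"],2)) for c in("top","scene") for d in bot.boxes_of(c,l)[:1]])
E
```

```text
tin [([0.5851, -0.0395, 0.0278], 0.47), ([0.6136, -0.0613, 0.0235], 0.87)]
jar [([0.6001, -0.0394, 0.0832], 0.62), ([0.6085, -0.0545, 0.0762], 0.69)]
tape [([0.6698, -0.0453, 0.0302], 0.61), ([0.6805, -0.0487, 0.025], 0.66)]
spraycan [([0.6313, 0.3661, 0.1282], 0.68), ([0.6496, 0.3569, 0.0938], 0.8)]
```

View pics/end.png

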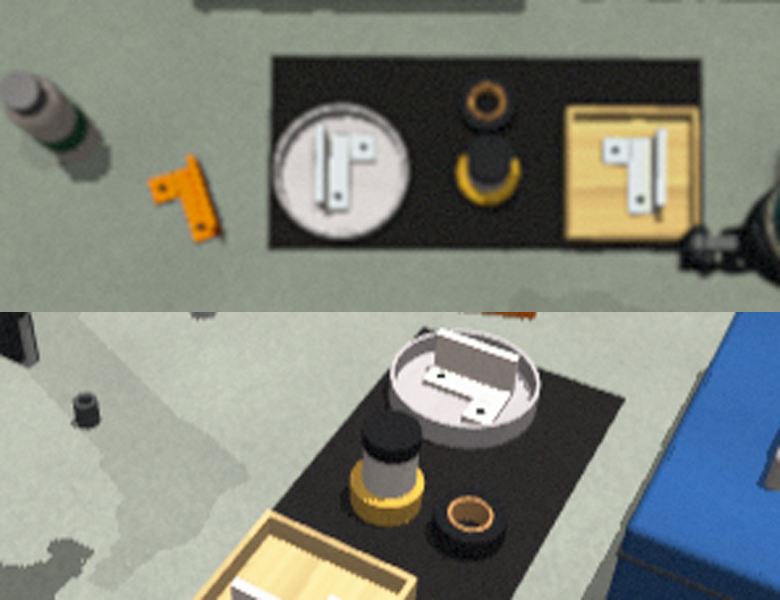

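Both brackets are flat in their containers (340,170 and 635,170). The jar is on the tin (488,165), the tape is flat behind it (487,105), and the spray can is unmoved. Handing in.

```bash
python3 -c "
from h import *
print(bot.job_done(), bot.get_state()['clock'])"
```

```text
the job is handed in; nothing more can be done
the job is handed in; nothing more can be done
```

The job is done and handed in after about 31 s on the robot's clock, in the order you asked. No verdict is reported at hand-in.

- **Brackets:** the white left-hand bracket is in the tray and the white right-hand one is in the dish. Both lie flat on their plates with the wall upright. I did not move the blue and orange look-alikes.
- **Tin and jar:** the tin stands midway between tray and dish, measured at (0.604, -0.040) against a target of (0.606, -0.0415). The jar is upright on the middle of its lid.
- **Tape:** it lies flat straight behind the tin, on the side away from the robot. The gap is about 12 mm, worked out from where it was released.
- **Spray can:** it still stands, within 8 mm of its first detection. That is about the detector's 4 mm error on each reading.

The final pictures from both cameras agree with this. The only disagreement was in the last network readings for the tin and jar, up to about 20 mm off, because the jar hides part of the tin's lid and only the visible surface is reported. I relied on my earlier fit of the tin and the pictures instead. The highest wrist force reported at the end of any move was about 7 N.

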